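Make up the parts for a tail-light job and a brake job

TASK

Make up the parts for today's two motorbike jobs: the amber tail-light lens, the bulb in its holder and the steel cup of screws go into the rectangular grey tray for the tail-light job, and the black brake lever and the pair of brake pads go into the round steel dish for the brake job. Set each thing down on the floor of its own tray or dish, flat and the same way up as it is now (bulb and cup standing upright, the cup never tipped), beside the others and not on the rim or on top of anything; do not drop them. Leave the green tyre lever, the switch panel and the oil bottle where they are.

Things in the scene. Friction and masses are not known exactly. Their poses are not given: they have to be found in the camera images.
- tray: rectangular grey plastic parts tray for the tail-light job, loose, 0.45 kg, 140 mm along its x, 260 mm along its y, 24 mm high; walls and floor 4 mm thick, so the inside is 132 x 252 mm and its floor lies 4 mm above the shelf. A small rim stands out 4 mm round the top. Origin: centre of its underside; z up. It stands left or right of the middle, its long side roughly across the robot's view
- dish: round shallow stainless steel dish for the brake job, loose, 0.45 kg, 242 mm across its lip, 21 mm high; its flat round floor is about 200 mm across and lies 3 mm above the shelf, the wall flares outwards, 4 mm thick. Origin: centre of its underside; z up
- lens_center (a point): amber plastic tail-light lens, a rounded block 74 (x) x 48 (y) x 30 mm high with a flat screw ear 11 mm long, 26 mm wide and 4 mm thick at each end of its x (96 mm over the ears), ribbed face up, 60 g. Point: its centre, 15 mm above its underside. x lengthwise, z up; it is gripped across the 48 mm
- bulb_center (a point): small light bulb in its round black holder, standing upright, 58 mm high, 50 g: rubber foot 36 mm across and 5 mm high, holder 31 mm across (34 mm over its ribs) from 5 to 32 mm height, clear glass bulb 23 mm across above that. Point: on its axis, 29 mm above its underside. z up. It is gripped by the black holder
- cup_center (a point): stainless steel cup filled with screws (one solid piece), straight, 50 mm across, 45 mm high, open end up, 140 g. Point: on its axis, 22 mm above its underside. z up
- brake_lever_center (a point): black motorbike brake lever lying flat, 156 mm long along x, 14 mm high, 120 g: pivot eye 24 mm across at -x, blade 14 mm wide at the middle, 14 mm ball at +x; eye and ball lie 8 and 12 mm to -y of the middle, a lug near the eye reaches 23 mm to -y. Point: middle of the blade, near the centre of mass, 7 mm above the underside. x along the blade, z up; gripped across y here
- pads_center (a point): a pair of dark steel disc-brake pads stacked face to face as one piece, 76 (x, over the narrow ears) x 42 (y) x 20 mm high, main part 58 mm long, 160 g, lying flat. Point: its centre, 10 mm above its underside. x lengthwise, z up; gripped across the 42 mm
- tyre_lever_center (a point): green plastic tyre lever, 121 x 21 x 9 mm, lying flat; stock that is not needed, to be left alone. Point: its centre, 4.5 mm above its underside. x lengthwise
- switch: white wall switch panel lying on its back, 74 x 118 x 34 mm with an aluminium face and a steel toggle to 64 mm height; to be left alone. Origin: centre of its underside
- oil: black oil bottle with a red cap, 60 mm across, 150 mm high, standing; to be left alone. Origin: centre of its underside
Things that resemble listed ones, but are neither listed nor needed, are in the scene too. There is more than one size of the dish; the one meant has the size given above. Of the things that look like the part that bears brake_lever_center, the smaller one is meant.

How it is judged (in metres and radians):
At the end, for the whole second after the job is handed in: Lens, bulb and cup have their centres inside the tray, lever and pads within 100 mm of the dish's centre, each at its resting height on that floor (5 mm), upright (0.08 rad), below 20 mm/s; tyre lever, switch and oil within 15 mm of their start, upright (0.15); tray and dish flat (0.05) (x of lens_center in the frame of tray between -0.066 and 0.066 m and y of lens_center in the frame of tray between -0.126 and 0.126 m and z of lens_center in the frame of tray between 0.014 and 0.024 m and angle between each of lens_center, bulb_center, cup_center, brake_lever_center, pads_center's own z axis and vertical below 0.08 rad and linear speed of each of lens, bulb, cup, brake_lever, pads, tray, dish below 0.02 m/s and x of bulb_center in the frame of tray between -0.066 and 0.066 m and y of bulb_center in the frame of tray between -0.126 and 0.126 m and z of bulb_center in the frame of tray between 0.028 and 0.038 m and x of cup_center in the frame of tray between -0.066 and 0.066 m and y of cup_center in the frame of tray between -0.126 and 0.126 m and z of cup_center in the frame of tray between 0.021 and 0.031 m and horizontal distance between each of brake_lever_center, pads_center and dish below 0.1 m and z of brake_lever_center in the frame of dish between 0.005 and 0.015 m and z of pads_center in the frame of dish between 0.008 and 0.018 m and distance of each of tyre_lever_center, switch, oil from where it was at the start of the episode below 0.015 m and angle between each of tyre_lever_center, switch, oil's own z axis and vertical below 0.15 rad and angle between each of tray, dish's own z axis and vertical below 0.05 rad); the robot touches nothing.
It fails at once if a part was dropped: it moved faster than 0.8 m/s with its centre less than 70 mm above the shelf (a fall of more than about 3 cm) ((height (world z) of lens_center below 0.07 m and linear speed of lens above 0.8 m/s) or (height (world z) of bulb_center below 0.07 m and linear speed of bulb above 0.8 m/s) or (height (world z) of cup_center below 0.07 m and linear speed of cup above 0.8 m/s) or (height (world z) of brake_lever_center below 0.07 m and linear speed of brake_lever above 0.8 m/s) or (height (world z) of pads_center below 0.07 m and linear speed of pads above 0.8 m/s)).
It fails at once if the cup of screws was tipped by more than 0.6 rad (angle between cup_center's own z axis and vertical above 0.6 rad).
It fails at once if the tyre lever, the switch panel or the oil bottle was moved by more than 15 mm (distance of any of tyre_lever_center, switch, oil from where it was at the start of the episode above 0.015 m).
It also fails if it takes over 128 s, if anything falls off the work surface, if the arm or the gripper's body presses on something with over 40 N, if the wrist force passes 120 N, or if a joint passes its speed limit or range.

ROBOT

A 6-joint arm with a two-finger parallel gripper is mounted at the origin on the work surface. World frame = base frame: x ahead of the robot, y to its left, z up, the work surface at z = 0. Lengths are in mm, angles in rad, forces in N, time in s.
With the tool pointing down it reaches from about 350 to 975 mm from the base axis. Payload 7.1 kg.
Tool frame: the origin (TCP) lies between the finger pads; the fingertips stand 19 mm ahead of it and the grasp point (between the pads) is the TCP; z points along the fingers, y is the line along which they close (so a half turn about z gives the same grasp; the last joint's range is limited). The gripper opens to 88 mm and grips with 3 to 60 N. Pads are 20 mm wide; open, the fingers measure 115 mm over their backs; the gripper's body (75 mm by 178 mm) begins 61 mm behind the grasp point.
Start: joints at [-0.019, 0.423, 1.63, -0, 1.089, -0.019], TCP at [624.984, 0.026, 241.675] pointing down, gripper open.
Joint ranges: [-3, 3], [-0.9, 2.11], [0.09, 2.58], [-1.31, 4.45], [0.11, 2.69], [-2.54, 2.54]. Speed limits (rad/s): [2.39, 2.39, 3.01, 3.14, 3.14, 3.14].

INTERFACE

Orientations are given as a rotation vector (axis times angle).
In Python, from workcell import ctrl gives the robot as it stands.
- The arm moves only by the tool arm_command, never from a script. Its argument "series" is a list of rows, each an object with "linear": the shift along the tool's x, y, z in m, a list of three; "turn": the turn about the tool's z in rad. A call has 1 to 10 rows; each row shifts and turns the commanded pose from where the row before left it, along the tool's axes as they then stand; what a row does not reach is not made up. A row lasts 1/10 s, in which the tool goes at most 50 mm and 8.59 degrees, less where a joint would pass 70% of its speed; a pose out of reach is approached as far as the arm can. A call with a gripper value outside its range is refused whole. "jaw" is the opening, from -1 (shut) to 1 (fully open), set as the call begins (left out, the last holds). The fingers move at their own pace and stop on an object; the grip force is fixed at half the most. Time passes only in rows, so rows that do not move let the fingers close. It gives the time, the measured TCP pose, the force, the opening and the grip force at its end, in the units of the state.
- ctrl.get_obs(): the state, without advancing time (a new reading comes with each control period).
- ctrl.get_image(name): name is "scene" or "side" or "wrist"; returns a dict with "frame" (384x512x3 uint8, blue, green, red), "fx", "fy", "cx", "cy" (pixels), "k1" (the pictures are not rectified: a ray, as slopes to the right and down, at radius r is drawn at 1 + k1 r^2 times it, then the intrinsics apply), "rvec" (rotation vector, rad) and "tvec" (3), from world to camera coordinates, as OpenCV has them. Camera axes: x right, y down, z forward; pixel columns grow to the right and rows downward; lengths in mm; the calibration is good to about 2 mm. A picture is of the moment at which its call begins. There is no depth.
- ctrl.close_job(): hands the job in; it is judged then, once.
The state is a dict: "t": time; "qpos": joint angles; "qvel": joint speeds; "joint_torque": joint torques, N m; "ee_pos": TCP position; "orientation": TCP orientation; "ft_force": force on the tool from outside, world axes, zero at the start; "moment": the same for the moment, N m; "width": finger opening in mm; "grasp_force": force on a finger pad.
Only numpy, scipy, OpenCV 4.12 (cv2) and the standard library are available. Lean on these libraries where they do the work, as an engineer would, in place of code of your own. Each camera call takes 0.05 s, during which the arm holds its last target. There are 200 camera calls.

## Working session

There is one attempt and no reset: what is moved stays moved. The work goes in short steps, Python scripts to look and compute and a tool call to move; the robot and the scene stay as the last step left them, time stands still between calls to the robot, and variables do not carry over. Pictures are saved under pics/ and viewed, at most 14 in all, crops included, and the job is handed in when it is done.

Besides the shell and the picture viewer there is one more tool, called by a JSON object that holds its "api" and its "payload", one argument or row to a line. arm_command: Moves the arm, as the interface text tells. Its arguments: {"type":"object","properties":{"series":{"type":"array"},"jaw":{"type":"number"}},"required":["series"]}

```bash
mkdir -p pics; cat > h.py <<'E'
import numpy as np, cv2, json
from workcell import ctrl
def grab(n,fn):
    d=ctrl.get_image(n); cv2.imwrite(f'pics/{fn}.png',d['frame'])
    c={k:(np.asarray(v).tolist()) for k,v in d.items() if k!='frame'}
    json.dump(c,open(f'pics/{fn}.json','w')); return d['frame'],c
def load(fn): return cv2.imread(f'pics/{fn}.png'),json.load(open(f'pics/{fn}.json'))
def Kd(c): return np.array([[c['fx'],0,c['cx']],[0,c['fy'],c['cy']],[0,0,1.]]),np.array([c['k1'],0,0,0,0.])
def rays(c,px):
    K,D=Kd(c); u=cv2.undistortPoints(np.asarray(px,float).reshape(-1,1,2),K,D).reshape(-1,2)
    R=cv2.Rodrigues(np.array(c['rvec'],float))[0]; t=np.array(c['tvec'],float).ravel()
    return -R.T@t, np.c_[u,np.ones(len(u))]@R
def onplane(c,px,z):
    o,d=rays(c,px); return o+d*((z-o[2])/d[:,2])[:,None]
def proj(c,P):
    K,D=Kd(c); return cv2.projectPoints(np.asarray(P,float).reshape(-1,1,3),np.array(c['rvec'],float),np.array(c['tvec'],float),K,D)[0].reshape(-1,2)
E
python3 - <<'E'
from h import *
for n in ['scene','side','wrist']:
    f,c=grab(n,n+'0'); o,_=rays(c,[[256,192]]); print(n,o,c['fx'],c['k1'],onplane(c,[[256,192]],0))
s=[cv2.imread(f'pics/{n}0.png') for n in ['scene','side']]
cv2.imwrite('pics/v1.png',cv2.resize(s[0],(800,600),interpolation=cv2.INTER_CUBIC));cv2.imwrite('pics/v2.png',cv2.resize(s[1],(800,600),interpolation=cv2.INTER_CUBIC))
o=ctrl.get_obs();print(o)
E
```

```text
scene [1287.03847822 -152.93669407 1138.96593626] 388.6854585192765 0.01407635359458332 [[567.45727172 -61.1939147    0.        ]]
side [336.04096279 691.86954847 986.85720472] 372.6316730709094 -0.06977415045928695 [[609.78190692 -90.15231734   0.        ]]
wrist [624.8014376   64.71145388 383.13126356] 305.1456004043294 -0.05465710559704147 [[625.24387476 -32.92954386   0.        ]]
{'t': 0.15, 'qpos': array([-1.89731124e-02,  4.23661725e-01,  1.63047516e+00,  3.01636652e-05,
        1.08857394e+00, -1.90074993e-02]), 'qvel': array([-0.00035712, -0.00120677, -0.00266357,  0.00013866, -0.00037406,
       -0.0003886 ]), 'joint_torque': array([ 9.52650989e-04, -5.44981134e+01, -2.73919362e+01,  6.45430083e-02,
        2.04369903e-02, -3.19723256e-05]), 'ee_pos': array([6.24615713e+02, 5.75843858e-02, 2.41097920e+02]), 'orientation': array([-2.22083597e+00, -2.22088124e+00,  1.18762748e-03]), 'ft_force': array([ 0.18602319, -0.43313997,  0.22371319]), 'moment': array([-0.0170941 , -0.0584274 ,  0.00685052]), 'grasp_force': 0.0, 'width': 87.90786476907888}
```

View pics/v1.png

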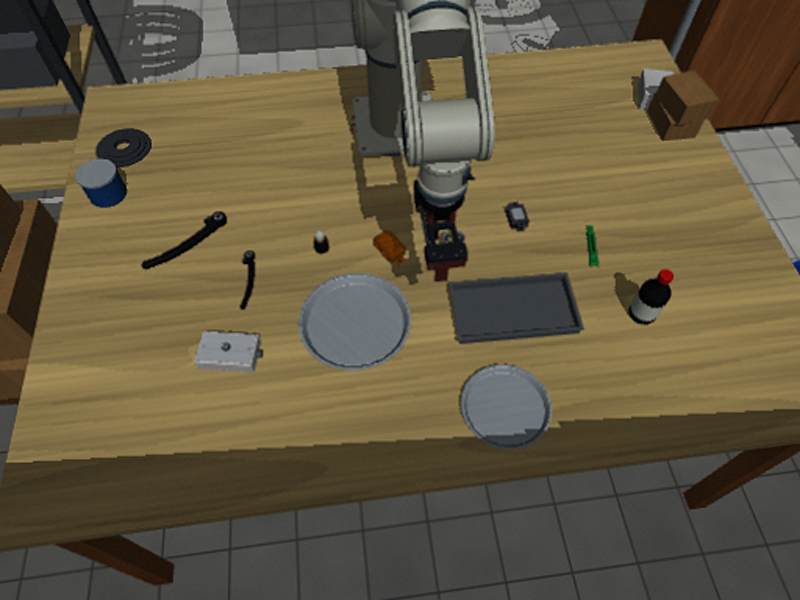

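View pics/v2.png

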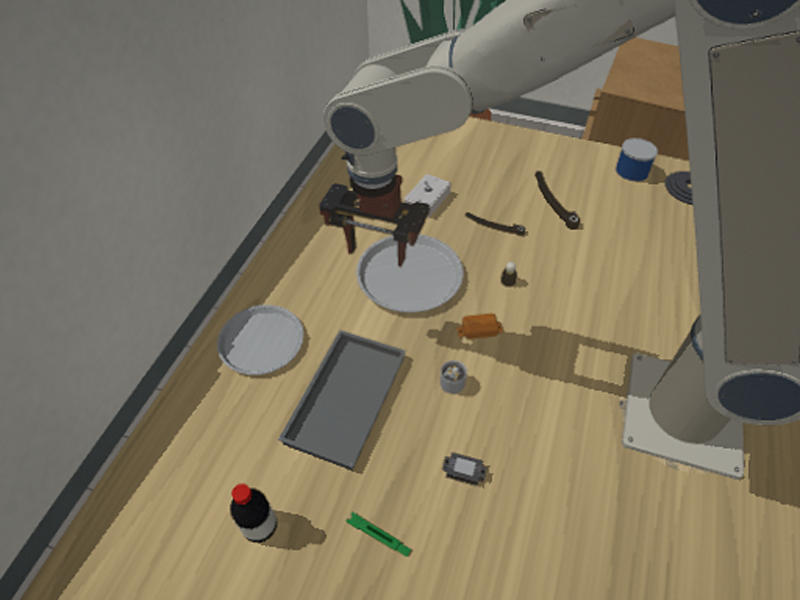

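View pics/wrist0.png

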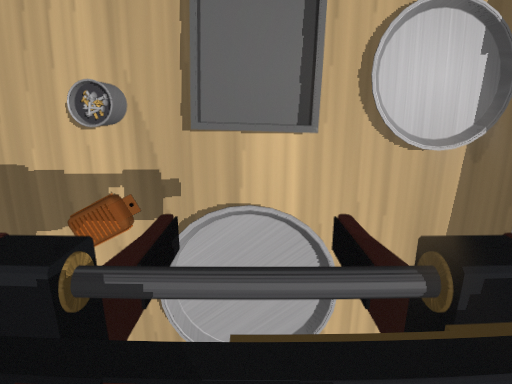

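The scene view (800 px scale) shows:
- Large dish at (355,320) and small dish at (505,405).
- Tray at (515,307), lens at (390,245), bulb at (320,242) and pads at (517,216).
- Long lever at (185,240) and short lever at (248,280).
- Switch at (228,350), tyre lever at (592,245) and oil at (655,300).

The cup is hidden behind the gripper in that view. It appears in the side view at (453,377) and in the wrist view at (97,103). Next I'll measure with masks.

```bash
cat > m.py <<'E'
from h import *
S=512/800
# name: view, roi centre (800px) , half size px(512), height of the visible top outline
items={'scene':{'dishA':(355,320,46,21),'dishB':(505,405,38,21),'tray':(515,307,52,24),'pads':(517,216,15,10),'leverL':(185,240,34,7),'leverS':(248,280,24,7),'bulb':(320,242,15,16),'lens':(390,247,17,15)},
'side':{'dishA':(411,274,44,21),'dishB':(261,341,36,21),'tray':(344,400,50,24),'pads':(466,468,22,10),'leverL':(557,200,26,7),'leverS':(497,224,26,7),'bulb':(509,275,15,16),'lens':(481,326,20,15),'cup':(453,377,15,45)}}
def mask(f):
    hsv=cv2.cvtColor(f,cv2.COLOR_BGR2HSV); h,s,v=cv2.split(hsv)
    wood=(h>=11)&(h<=28)&(s>60)&(v>70)
    return (~wood).astype(np.uint8)*255
if __name__=='__main__':
  for n,its in items.items():
    f,c=load(n+'0'); m=mask(f); hsv=cv2.cvtColor(f,cv2.COLOR_BGR2HSV)
    for k,(x,y,hw,z) in its.items():
        x,y=int(x*S),int(y*S); x0,y0=max(x-hw,0),max(y-hw,0)
        sub=m[y0:y+hw,x0:x+hw]
        if k=='lens': sub=((hsv[y0:y+hw,x0:x+hw,0]<14)&(hsv[y0:y+hw,x0:x+hw,1]>170)).astype(np.uint8)*255
        cs=cv2.findContours(sub,cv2.RETR_EXTERNAL,cv2.CHAIN_APPROX_NONE)[0]
        ct=max(cs,key=cv2.contourArea).reshape(-1,2)+[x0,y0]
        P=onplane(c,ct,z)[:,:2]
        r=cv2.minAreaRect(P.astype(np.float32)); el=cv2.fitEllipse(P.astype(np.float32))
        (a,b),(w,h),ang=r
        bb=cv2.boxPoints(r); e=bb[1]-bb[0]; e2=bb[2]-bb[1]; L=e if np.hypot(*e)>np.hypot(*e2) else e2
        print(n,k,'px',np.round(ct.mean(0)),'rect c',np.round((a,b)),'size',np.round(sorted((w,h))),'long ang %.2f'%(np.arctan2(L[1],L[0])%np.pi),'| ell',np.round(el[0]),np.round(el[1]))
E
python3 m.py
```

```text
scene dishA px [227. 205.] rect c [ 615. -167.] size [237. 238.] long ang 1.44 | ell [ 615. -166.] [239. 239.]
scene dishB px [327. 272.] rect c [855. 109.] size [190. 223.] long ang 1.34 | ell [866. 107.] [195. 222.]
scene tray px [328. 197.] rect c [630. 177.] size [155. 273.] long ang 1.54 | ell [630. 177.] [171. 332.]
scene pads px [330. 138.] rect c [371. 248.] size [48. 88.] long ang 0.03 | ell [370. 247.] [49. 87.]
scene leverL px [118. 155.] rect c [ 344. -539.] size [ 47. 225.] long ang 2.26 | ell [ 336. -531.] [ 49. 225.]
scene leverS px [159. 178.] rect c [ 470. -396.] size [ 26. 155.] long ang 3.12 | ell [ 465. -398.] [ 30. 147.]
scene bulb px [205. 155.] rect c [ 391. -227.] size [32. 67.] long ang 0.09 | ell [ 394. -226.] [30. 67.]
scene lens px [250. 158.] rect c [429. -66.] size [54. 93.] long ang 0.48 | ell [426. -69.] [51. 88.]
side dishA px [252. 158.] rect c [ 650. -221.] size [246. 378.] long ang 2.13 | ell [ 651. -215.] [245. 393.]
side dishB px [166. 217.] rect c [845. 117.] size [176. 179.] long ang 0.33 | ell [845. 117.] [177. 177.]
side tray px [220. 255.] r
[... 253 characters left out ...]
 2.26 | ell [ 335. -530.] [ 47. 218.]
side leverS px [317. 144.] rect c [ 469. -394.] size [ 30. 152.] long ang 3.11 | ell [ 460. -396.] [ 31. 145.]
side bulb px [326. 175.] rect c [ 397. -233.] size [30. 72.] long ang 1.60 | ell [ 397. -229.] [29. 75.]Traceback (most recent call last):
  File "m.py", line 20, in <module>
    r=cv2.minAreaRect(P.astype(np.float32)); el=cv2.fitEllipse(P.astype(np.float32))
                                                ~~~~~~~~~~~~~~^^^^^^^^^^^^^^^^^^^^^^
cv2.error: OpenCV(4.12.0) /io/opencv/modules/imgproc/src/shapedescr.cpp:361: error: (-201:Incorrect size of input array) There should be at least 5 points to fit the ellipse in function 'fitEllipseNoDirect'
```

```bash
cat > m2.py <<'E'
from h import *
S=512/800
def go(n,k,x,y,hw,z,fn):
    f,c=load(n+'0'); hsv=cv2.cvtColor(f,cv2.COLOR_BGR2HSV).astype(int); H,Sa,V=[hsv[...,i] for i in range(3)]
    m=fn(H,Sa,V); x,y=int(x*S),int(y*S); M=np.zeros(m.shape,np.uint8); M[y-hw:y+hw,x-hw:x+hw]=m[y-hw:y+hw,x-hw:x+hw]
    cs=cv2.findContours(M,cv2.RETR_EXTERNAL,cv2.CHAIN_APPROX_NONE)[0]; ct=max(cs,key=cv2.contourArea).reshape(-1,2)
    P=onplane(c,ct,z)[:,:2].astype(np.float32); r=cv2.minAreaRect(P); bb=cv2.boxPoints(r); e=bb[1]-bb[0]; e2=bb[2]-bb[1]; L=e if np.hypot(*e)>np.hypot(*e2) else e2
    print(n,k,'bbox',ct.min(0),ct.max(0),'c',np.round(r[0]),'size',np.round(sorted(r[1])),'ang %.2f'%(np.arctan2(L[1],L[0])%np.pi))
amb=lambda H,Sa,V:(H<15)&(Sa>150)&(V>60)
blk=lambda H,Sa,V:(V<65)
grey=lambda H,Sa,V:(Sa<60)
red=lambda H,Sa,V:((H<6)|(H>172))&(Sa>150)
grn=lambda H,Sa,V:(H>40)&(H<80)&(Sa>120)
go('scene','lens',390,247,20,20,amb);go('side','lens',481,326,22,20,amb)
go('scene','bulb',320,242,14,16,blk);go('side','bulb',509,275,14,16,blk)
go('side','cup',453,377,16,45,grey)
go('scene','oilcap',666,277,12,145,red);go('side','oilcap',242,493,14,145,red)
go('scene','tyre',592,245,20,9,grn);go('side','tyre',379,534,26,9,grn)
f,c=load('wrist0');
for k,px,z in [('cup rim centre',[90,103],45),('lens mid',[100,219],25),('tray corners',[190,132],24),('',[318,132],24)]: print(k,onplane(c,[px],z)[0].round())
f,c=load('scene0');g,d=load('side0')
a=cv2.resize(f[130:215,80:280],(800,340),interpolation=cv2.INTER_CUBIC);b=cv2.resize(g[95:160,270:400],(520,260),interpolation=cv2.INTER_CUBIC)
o=np.zeros((600,800,3),np.uint8);o[:340]=a;o[340:,:520]=b;cv2.imwrite('pics/v4.png',o)
E
python3 m2.py
```

```text
scene lens bbox [239 147] [258 168] c [434. -65.] size [54. 96.] ang 0.48
side lens bbox [293 201] [320 215] c [427. -62.] size [55. 88.] ang 0.49
scene bulb bbox [201 152] [210 161] c [ 403. -225.] size [32. 41.] ang 0.08
side bulb bbox [321 173] [330 182] c [ 397. -222.] size [30. 47.] ang 1.64
side cup bbox [282 230] [298 251] c [439.  90.] size [48. 74.] ang 1.86
scene oilcap bbox [421 173] [430 182] c [674. 455.] size [27. 38.] ang 2.78
side oilcap bbox [148 310] [161 322] c [670. 460.] size [28. 31.] ang 2.79
scene tyre bbox [376 144] [382 170] c [480. 402.] size [ 19. 119.] ang 2.91
side tyre bbox [222 328] [262 355] c [475. 407.] size [ 18. 115.] ang 2.94
cup rim centre [444.  79.  45.]
lens mid [429. -62.  25.]
tray corners [548.  45.  24.]
 [697.  45.  24.]
```

View pics/v4.png

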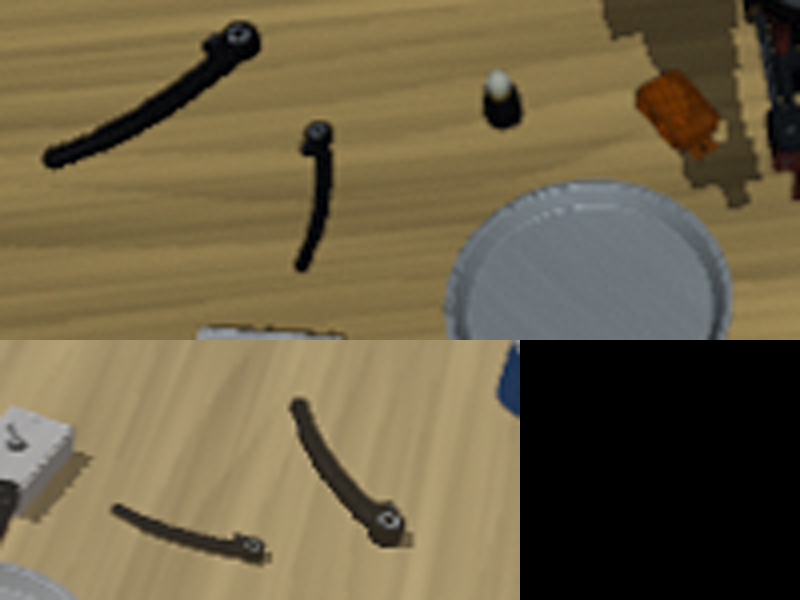

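Naming the candidates (512 px scene coordinates):
- **Levers:** the long one at (118,155) measures about 228 mm and the short one at (159,178) about 155 mm. The short one is meant, since it fits 156 mm. The crop confirms it, with the eye towards the robot and the bulge to +y.
- **Dishes:** A at (227,205) measures 239 mm and B at (327,272) about 180 mm. A is meant, since it fits 242 mm.

First I turn and move towards the brake lever.

{"api": "arm_command", "payload": {
  "series": [
    {"linear": [0,0,0],"turn": 0.15},
    {"linear": [0,0,0],"turn": 0.15},
    {"linear": [0,0,0],"turn": 0.15},
    {"linear": [0,0,0],"turn": 0.15},
    {"linear": [0,0,0],"turn": 0.15},
    {"linear": [0,0,0],"turn": 0.15},
    {"linear": [0,0,0],"turn": 0.15},
    {"linear": [0,0,0],"turn": 0.15},
    {"linear": [0,0,0],"turn": 0.15},
    {"linear": [0,0,0],"turn": 0.15}
  ]
}}

```text
t: 1.15
ee_pos: [624.8, 0.0, 241.3]
orientation: [-3.14, -0.102, 0.001]
ft_force: [0.5, 0.3, -0.5]
width: 87.8
grasp_force: 0.0
```

{"api": "arm_command", "payload": {
  "series": [
    {"linear": [0,0,0],"turn": 0.08},
    {"linear": [-0.025,0.043,0],"turn": 0},
    {"linear": [-0.025,0.043,0],"turn": 0},
    {"linear": [-0.025,0.043,0],"turn": 0},
    {"linear": [-0.025,0.043,0],"turn": 0},
    {"linear": [-0.025,0.043,0],"turn": 0},
    {"linear": [-0.025,0.043,0],"turn": 0},
    {"linear": [-0.025,0.043,0],"turn": 0},
    {"linear": [-0.025,0.043,0],"turn": 0},
    {"linear": [-0.015,0.043,0],"turn": 0}
  ]
}}

```text
t: 2.15
ee_pos: [404.3, -386.2, 241.5]
orientation: [-3.141, 0.015, 0.001]
ft_force: [-0.0, 0.2, 0.7]
width: 87.5
grasp_force: 0.0
```

```bash
cat >> h.py <<'E'
from scipy.spatial.transform import Rotation as Ro
def state(tgt=None):
    o=ctrl.get_obs(); R=Ro.from_rotvec(o['orientation']).as_matrix(); p=np.array(o['ee_pos'])
    psi=np.arctan2(R[1,1],R[0,1])
    print('t %.2f p %s psi %.3f tilt %.3f w %.1f gf %.1f F %s q6 %.2f'%(o['t'],p.round(1),psi,np.arccos(-R[2,2]),o['width'],o['grasp_force'],np.round(o['ft_force'],1),o['qpos'][5]))
    if tgt is not None: print('shift xyz m',((np.array(tgt)-p)@R/1000).round(4))
    return p,psi
E
python3 - <<'E'
from h import *
state((470,-387,100))
f,c=grab('wrist','w1')
E
```

```text
t 2.15 p [ 404.3 -386.2  241.5] psi -1.581 tilt 0.001 w 87.5 gf 0.0 F [-0.   0.2  0.7] q6 0.80
shift xyz m [0.0658 0.0002 0.1415]
```

View pics/w1.png

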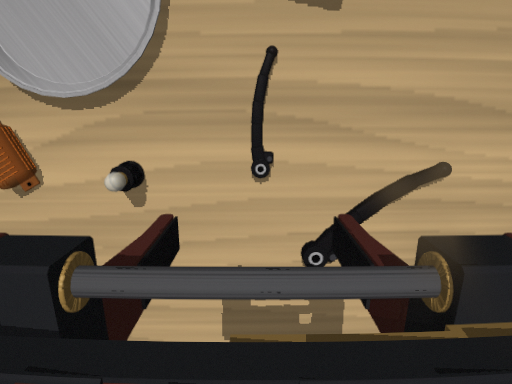

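The wrist view shows the short lever: eye at (261,168), ball at (272,50), lug at (268,157), blade middle near (258,110). The bulb is at (125,178) and the dish is upper left.

```bash
python3 - <<'E'
from h import *
f,c=load('w1')
hsv=cv2.cvtColor(f,cv2.COLOR_BGR2HSV); m=(hsv[...,2]<60).astype(np.uint8)
sub=np.zeros_like(m); sub[35:185,235:290]=m[35:185,235:290]
ys,xs=np.nonzero(sub); P=onplane(c,np.c_[xs,ys],12)
print('x ext',P[:,0].min(),P[:,0].max(),'y',P[:,1].min(),P[:,1].max(),'len',np.ptp(P[:,0]))
for row in (105,110,115,120):
    r=np.nonzero(sub[row])[0]; print(row,onplane(c,[[r.min(),row],[r.max(),row]],12).round(1)[:,:2].tolist())
e=onplane(c,[[261,168],[272,50]],12); print(e)
m2=((hsv[...,2]<65)).astype(np.uint8); s=np.zeros_like(m2); s[150:205,95:160]=m2[150:205,95:160]; ys,xs=np.nonzero(s); print('bulb',xs.min(),xs.max(),ys.min(),ys.max(),onplane(c,[[xs.mean(),ys.mean()]],16))
state((470,-387,100))
E
```

```text
x ext 393.74534832881636 545.6471585304383 y -411.54938083951004 -381.269371352936 len 151.90181020162197
105 [[480.5, -384.6], [480.4, -395.2]]
110 [[474.7, -383.4], [474.6, -395.2]]
115 [[469.0, -383.3], [468.8, -395.2]]
120 [[463.1, -383.2], [463.0, -395.1]]
[[ 405.09269887 -393.603391     12.        ]
 [ 541.32514336 -406.97735761   12.        ]]
bulb 111 143 161 191 [[ 399.91770246 -232.01501735   16.        ]]
t 2.20 p [ 403.4 -392.1  242. ] psi -1.583 tilt 0.004 w 87.9 gf 0.0 F [-1.5 -3.5  0.8] q6 0.79
shift xyz m [ 0.0665 -0.0064  0.1419]
```

{"api": "arm_command", "payload": {
  "series": [
    {"linear": [0.016,0.0,0.03],"turn": 0},
    {"linear": [0.016,0.001,0.04],"turn": 0},
    {"linear": [0.016,0.001,0.04],"turn": 0},
    {"linear": [0.017,0.001,0.04],"turn": 0},
    {"linear": [0,0,0.03],"turn": 0.057},
    {"linear": [0,0,0],"turn": 0},
    {"linear": [0,0,0],"turn": 0}
  ],
  "jaw": 0.0
}}

```text
t: 2.9
ee_pos: [471.2, -388.2, 61.6]
orientation: [-3.139, 0.102, 0.002]
ft_force: [-1.2, -0.1, 0.5]
width: 43.9
grasp_force: 0.0
```

```bash
python3 -c "
from h import *
state((471,-389,21.5))"
```

```text
t 2.90 p [ 471.2 -388.2   61.6] psi -1.636 tilt 0.002 w 43.9 gf 0.0 F [-1.2 -0.1  0.5] q6 0.93
shift xyz m [-0.0001  0.0009  0.0401]
```

{"api": "arm_command", "payload": {
  "series": [
    {"linear": [0,0.001,0.02],"turn": 0},
    {"linear": [0,0,0.015],"turn": 0},
    {"linear": [0,0,0.005],"turn": 0},
    {"linear": [0,0,0],"turn": 0}
  ]
}}

```text
t: 3.3
ee_pos: [471.1, -389.5, 21.9]
orientation: [-3.14, 0.104, 0.0]
ft_force: [0.2, 0.2, -0.2]
width: 43.8
grasp_force: 0.0
```

{"api": "arm_command", "payload": {
  "series": [
    {"linear": [0,0,0],"turn": 0},
    {"linear": [0,0,0],"turn": 0},
    {"linear": [0,0,0],"turn": 0},
    {"linear": [0,0,0],"turn": 0},
    {"linear": [0,0,0],"turn": 0}
  ],
  "jaw": -1
}}

```text
t: 3.8
ee_pos: [471.5, -389.5, 22.0]
orientation: [3.14, -0.104, 0.0]
ft_force: [-0.0, 1.4, 3.2]
width: 13.5
grasp_force: 30.0
```

{"api": "arm_command", "payload": {
  "series": [
    {"linear": [0,0,0],"turn": 0},
    {"linear": [0,0,-0.01],"turn": 0},
    {"linear": [0,0,-0.02],"turn": 0},
    {"linear": [0,0,-0.03],"turn": 0},
    {"linear": [0,0,-0.03],"turn": -0.06}
  ]
}}

```text
t: 4.3
ee_pos: [470.9, -389.3, 112.5]
orientation: [-3.141, 0.009, 0.002]
ft_force: [0.3, 0.3, -1.3]
width: 13.8
grasp_force: 30.0
```

```bash
python3 -c "
from h import *
state((615,-197,60))"
```

```text
t 4.30 p [ 470.9 -389.3  112.5] psi -1.576 tilt 0.001 w 13.8 gf 30.0 F [ 0.3  0.3 -1.3] q6 0.87
shift xyz m [ 0.1431 -0.1931  0.0525]
```

{"api": "arm_command", "payload": {
  "series": [
    {"linear": [0.024,-0.032,0],"turn": 0},
    {"linear": [0.024,-0.032,0],"turn": 0},
    {"linear": [0.024,-0.032,0],"turn": 0},
    {"linear": [0.024,-0.032,0],"turn": 0},
    {"linear": [0.024,-0.032,0.01],"turn": 0},
    {"linear": [0.023,-0.033,0.02],"turn": 0},
    {"linear": [0,0,0.03],"turn": 0},
    {"linear": [0,0,0],"turn": 0},
    {"linear": [0,0,0],"turn": 0}
  ]
}}

```text
t: 5.2
ee_pos: [614.8, -197.5, 51.6]
orientation: [-3.141, 0.01, 0.003]
ft_force: [0.7, -0.0, -2.6]
width: 13.8
grasp_force: 30.0
```

```bash
python3 -c "
from h import *
state((615,-197,25))
a=grab('scene','s2')[0];b=grab('side','d2')[0]
cv2.imwrite('pics/v5.png',np.vstack([cv2.resize(a[130:260,120:340],(508,300)),cv2.resize(b[110:240,180:400],(508,300))]))"
```

```text
t 5.20 p [ 614.8 -197.5   51.6] psi -1.577 tilt 0.002 w 13.8 gf 30.0 F [ 0.7 -0.  -2.6] q6 1.25
shift xyz m [ 0.0002 -0.0005  0.0266]
```

View pics/v5.png

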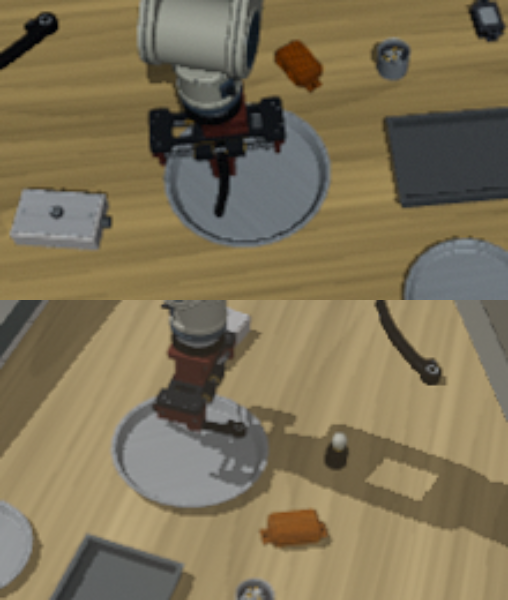

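The lever hangs level in the fingers over dish A with its eye towards the robot, and the cup is now visible in the scene view too. Lowering it now.

{"api": "arm_command", "payload": {
  "series": [
    {"linear": [0,0,0.012],"turn": 0},
    {"linear": [0,0,0.009],"turn": 0},
    {"linear": [0,0,0.004],"turn": 0},
    {"linear": [0,0,0.001],"turn": 0},
    {"linear": [0,0,0],"turn": 0},
    {"linear": [0,0,0],"turn": 0}
  ]
}}

```text
t: 5.9
ee_pos: [615.8, -197.5, 25.8]
orientation: [3.141, -0.01, 0.001]
ft_force: [-0.0, -0.6, -0.5]
width: 13.8
grasp_force: 30.0
```

{"api": "arm_command", "payload": {
  "series": [
    {"linear": [0,0,0],"turn": 0},
    {"linear": [0,0,0],"turn": 0},
    {"linear": [0,0,0],"turn": 0}
  ],
  "jaw": -0.2
}}

```text
t: 6.2
ee_pos: [615.8, -197.5, 26.0]
orientation: [3.141, -0.01, 0.001]
ft_force: [0.1, -0.1, 0.3]
width: 33.4
grasp_force: 0.0
```

{"api": "arm_command", "payload": {
  "series": [
    {"linear": [0,0,-0.01],"turn": 0},
    {"linear": [0,0,-0.03],"turn": 0},
    {"linear": [0,0,-0.04],"turn": 0},
    {"linear": [0,0,-0.04],"turn": 0},
    {"linear": [0,0,-0.03],"turn": 0}
  ]
}}

```text
t: 6.7
ee_pos: [616.3, -197.7, 179.2]
orientation: [3.141, -0.01, 0.004]
ft_force: [1.5, -0.8, 0.4]
width: 35.1
grasp_force: 0.0
```

```bash
python3 - <<'E'
from h import *
state((371,248,180))
f,c=load('s2'); hsv=cv2.cvtColor(f,cv2.COLOR_BGR2HSV)
# cup rim in scene: grey contour near crop (392,60)*220/508+(120,130)
m=(hsv[...,1]<70).astype(np.uint8); M=np.zeros_like(m); M[140:172,278:304]=m[140:172,278:304]
cs=cv2.findContours(M,cv2.RETR_EXTERNAL,cv2.CHAIN_APPROX_NONE)[0]; ct=max(cs,key=cv2.contourArea).reshape(-1,2)
P=onplane(c,ct,22)[:,:2].astype(np.float32); print('cup',ct.min(0),ct.max(0),cv2.minAreaRect(P))
E
```

```text
t 6.70 p [ 616.3 -197.7  179.2] psi -1.577 tilt 0.003 w 35.1 gf 0.0 F [ 1.5 -0.8  0.4] q6 1.25
shift xyz m [-0.248  -0.4442 -0.0019]
cup [283 146] [297 164] ((439.17724609375, 80.05473327636719), (51.077598571777344, 82.78369903564453), 80.46534729003906)
```

{"api": "arm_command", "payload": {
  "series": [
    {"linear": [-0.022,-0.04,0],"turn": 0},
    {"linear": [-0.022,-0.04,0],"turn": 0},
    {"linear": [-0.022,-0.04,0],"turn": 0},
    {"linear": [-0.022,-0.04,0],"turn": 0},
    {"linear": [-0.022,-0.04,0],"turn": 0},
    {"linear": [-0.022,-0.04,0],"turn": 0},
    {"linear": [-0.022,-0.04,0],"turn": 0},
    {"linear": [-0.022,-0.04,0],"turn": 0},
    {"linear": [-0.022,-0.04,0],"turn": 0},
    {"linear": [-0.022,-0.04,0],"turn": 0}
  ],
  "jaw": 0.8
}}

```text
t: 7.7
ee_pos: [397.2, 205.4, 176.6]
orientation: [-3.141, 0.01, -0.002]
ft_force: [0.9, 0.8, 0.8]
width: 79.0
grasp_force: 0.0
```

{"api": "arm_command", "payload": {
  "series": [
    {"linear": [-0.026,-0.043,0.02],"turn": 0},
    {"linear": [0,0,0.04],"turn": 0},
    {"linear": [0,0,0.03],"turn": 0},
    {"linear": [0,0,0],"turn": -0.045},
    {"linear": [0,0,0],"turn": 0},
    {"linear": [0,0,0],"turn": 0}
  ]
}}

```text
t: 8.3
ee_pos: [374.8, 244.1, 87.9]
orientation: [-3.14, -0.059, -0.002]
ft_force: [-0.1, 0.8, 1.1]
width: 78.8
grasp_force: 0.0
```

```bash
python3 -c "
from h import *
state((371,248,22))
a=grab('scene','s3')[0];b=grab('side','d3')[0];w=grab('wrist','w3')[0]
cv2.imwrite('pics/v6.png',np.vstack([np.hstack([cv2.resize(a[100:230,130:350],(400,236)),cv2.resize(b[220:350,200:420],(400,236))]),np.hstack([cv2.resize(w,(400,300)),cv2.resize(b[110:240,160:380],(400,300))])]))"
```

```text
t 8.30 p [374.8 244.1  87.9] psi -1.533 tilt 0.001 w 78.8 gf 0.0 F [-0.1  0.8  1.1] q6 2.08
shift xyz m [-0.0037 -0.004   0.0659]
```

View pics/v6.png

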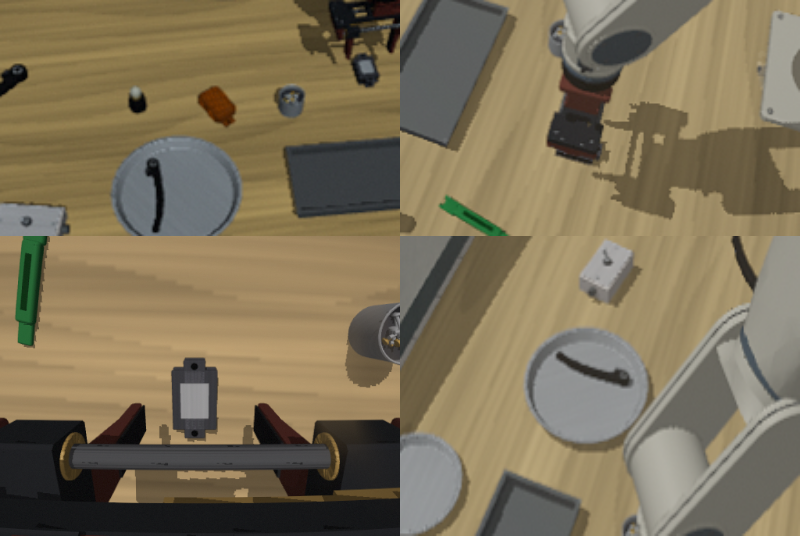

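The lever lies flat on the dish floor. In the wrist view the pads sit centred between the fingers, around (250,207) full-scale. Now I check their position.

```bash
python3 - <<'E'
from h import *
f,c=load('w3'); hsv=cv2.cvtColor(f,cv2.COLOR_BGR2HSV)
m=(hsv[...,1]<75).astype(np.uint8); M=np.zeros_like(m); M[145:262,205:300]=m[145:262,205:300]
cs=cv2.findContours(M,cv2.RETR_EXTERNAL,cv2.CHAIN_APPROX_NONE)[0]; ct=max(cs,key=cv2.contourArea).reshape(-1,2)
P=onplane(c,ct,20)[:,:2].astype(np.float32); r=cv2.minAreaRect(P); print(ct.min(0),ct.max(0),r)
print(onplane(c,[[250,165],[249,258],[222,200],[278,200]],20))
p,_=state((371,248,21)); print(proj(c,[p*[1,1,0]+[0,0,20]]))
E
```

```text
[220 156] [278 258] ((373.6707763671875, 248.39865112304688), (76.98721313476562, 41.533809661865234), 2.1284334659576416)
[[405.89026793 248.53788817  20.        ]
 [335.22131588 246.95222286  20.        ]
 [379.84667432 267.74196373  20.        ]
 [381.35974781 227.66575287  20.        ]]
t 8.45 p [374.9 244.   88.1] psi -1.533 tilt 0.002 w 78.9 gf 0.0 F [ 1.1  0.8 -0.8] q6 2.08
shift xyz m [-0.0038 -0.0041  0.0671]
[[254.85691379 207.83312353]]
```

{"api": "arm_command", "payload": {
  "series": [
    {"linear": [-0.001,-0.004,0.01],"turn": 0},
    {"linear": [0,0,0.025],"turn": 0},
    {"linear": [0,0,0.02],"turn": 0},
    {"linear": [0,0,0.011],"turn": 0},
    {"linear": [0,0,0],"turn": 0},
    {"linear": [0,0,0],"turn": 0}
  ]
}}

```text
t: 9.05
ee_pos: [373.1, 247.8, 20.9]
orientation: [3.141, 0.061, -0.0]
ft_force: [0.1, 0.7, -0.0]
width: 78.9
grasp_force: 0.0
```

{"api": "arm_command", "payload": {
  "series": [
    {"linear": [0,0,0],"turn": 0},
    {"linear": [0,0,0],"turn": 0},
    {"linear": [0,0,0],"turn": 0},
    {"linear": [0,0,0],"turn": 0},
    {"linear": [0,0,0],"turn": 0},
    {"linear": [0,0,0],"turn": 0}
  ],
  "jaw": -1
}}

```text
t: 9.65
ee_pos: [373.2, 247.8, 21.3]
orientation: [-3.141, -0.061, -0.0]
ft_force: [-0.4, 0.8, 0.8]
width: 41.6
grasp_force: 30.0
```

{"api": "arm_command", "payload": {
  "series": [
    {"linear": [0,0,-0.01],"turn": 0},
    {"linear": [0,0,-0.02],"turn": 0},
    {"linear": [0,0,-0.03],"turn": 0},
    {"linear": [0,0,-0.03],"turn": 0},
    {"linear": [0,0,-0.02],"turn": 0.045},
    {"linear": [0,0,0],"turn": 0}
  ]
}}

```text
t: 10.25
ee_pos: [374.4, 248.6, 133.9]
orientation: [-3.139, 0.01, -0.007]
ft_force: [0.6, 0.9, -0.5]
width: 41.6
grasp_force: 30.0
```

```bash
python3 - <<'E'
from h import *
state((617,-120,60))
f,c=load('d3'); m=(cv2.cvtColor(f,cv2.COLOR_BGR2HSV)[...,2]<75).astype(np.uint8); M=np.zeros_like(m); x0,y0=160+int((545-400)*.55),110+int((335-236)*.433); M[y0:y0+32,x0:x0+60]=m[y0:y0+32,x0:x0+60]
cs=cv2.findContours(M,cv2.RETR_EXTERNAL,cv2.CHAIN_APPROX_NONE)[0]; ct=max(cs,key=cv2.contourArea).reshape(-1,2)
P=onplane(c,ct,12)[:,:2].astype(np.float32); print('lever',ct.min(0),ct.max(0),cv2.minAreaRect(P),P.min(0),P.max(0))
E
```

```text
t 10.25 p [374.4 248.6 133.9] psi -1.577 tilt 0.005 w 41.6 gf 30.0 F [ 0.6  0.9 -0.5] q6 2.14
shift xyz m [0.2447 0.3672 0.0739]
lever [246 160] [285 174] ((613.2415771484375, -201.8096160888672), (153.39512634277344, 28.90682601928711), 0.8643738031387329) [ 536.4098  -217.09277] [ 690.0575  -187.56393]
```

{"api": "arm_command", "payload": {
  "series": [
    {"linear": [0.024,0.037,0],"turn": 0},
    {"linear": [0.024,0.037,0],"turn": 0},
    {"linear": [0.024,0.037,0],"turn": 0},
    {"linear": [0.024,0.037,0],"turn": 0},
    {"linear": [0.024,0.037,0],"turn": 0},
    {"linear": [0.024,0.037,0],"turn": 0},
    {"linear": [0.024,0.037,0],"turn": 0},
    {"linear": [0.024,0.037,0],"turn": 0},
    {"linear": [0.024,0.037,0],"turn": 0},
    {"linear": [0.024,0.034,0],"turn": 0}
  ]
}}

```text
t: 11.25
ee_pos: [610.6, -122.6, 129.6]
orientation: [-3.141, 0.009, 0.003]
ft_force: [0.9, -0.2, -1.1]
width: 41.5
grasp_force: 30.0
```

{"api": "arm_command", "payload": {
  "series": [
    {"linear": [0,0,0.02],"turn": 0},
    {"linear": [0,0,0.035],"turn": 0},
    {"linear": [0,0,0.025],"turn": 0},
    {"linear": [0,0,0.01],"turn": 0},
    {"linear": [0,0,0],"turn": 0},
    {"linear": [0,0,0],"turn": 0}
  ]
}}

```text
t: 11.85
ee_pos: [611.1, -120.7, 41.5]
orientation: [3.141, -0.009, 0.0]
ft_force: [-0.0, 0.1, -1.5]
width: 41.8
grasp_force: 30.0
```

```bash
python3 -c "
from h import *
state((617,-120,25))"
```

```text
t 11.85 p [ 611.1 -120.7   41.5] psi -1.576 tilt 0.000 w 41.8 gf 30.0 F [-0.   0.1 -1.5] q6 1.36
shift xyz m [ 0.0059 -0.0007  0.0165]
```

{"api": "arm_command", "payload": {
  "series": [
    {"linear": [0.003,0,0.008],"turn": 0},
    {"linear": [0,0,0.006],"turn": 0},
    {"linear": [0,0,0.002],"turn": 0},
    {"linear": [0,0,0],"turn": 0},
    {"linear": [0,0,0],"turn": 0}
  ]
}}

```text
t: 12.35
ee_pos: [613.8, -120.7, 25.3]
orientation: [3.142, -0.01, 0.0]
ft_force: [0.2, -0.6, -0.5]
width: 41.6
grasp_force: 30.0
```

{"api": "arm_command", "payload": {
  "series": [
    {"linear": [0,0,0],"turn": 0},
    {"linear": [0,0,0],"turn": 0},
    {"linear": [0,0,0],"turn": 0}
  ],
  "jaw": 0.2
}}

```text
t: 12.65
ee_pos: [614.0, -120.8, 25.5]
orientation: [3.141, -0.01, 0.001]
ft_force: [-0.5, 0.2, 0.1]
width: 52.5
grasp_force: 0.0
```

{"api": "arm_command", "payload": {
  "series": [
    {"linear": [0,0,-0.01],"turn": 0},
    {"linear": [0,0,-0.03],"turn": 0},
    {"linear": [0,0,-0.04],"turn": 0},
    {"linear": [0,0,-0.04],"turn": 0},
    {"linear": [0,0,-0.03],"turn": -0.12},
    {"linear": [0,0,0],"turn": -0.12},
    {"linear": [0,0,0],"turn": -0.12},
    {"linear": [0,0,0],"turn": -0.125}
  ]
}}

```text
t: 13.45
ee_pos: [614.0, -120.8, 176.7]
orientation: [3.049, 0.752, 0.002]
ft_force: [-0.0, 0.4, -0.2]
width: 52.3
grasp_force: 0.0
```

```bash
python3 -c "
from h import *
state((430,-63,180))"
```

```text
t 13.45 p [ 614.  -120.8  176.7] psi -1.087 tilt 0.002 w 52.3 gf 0.0 F [-0.   0.4 -0.2] q6 0.87
shift xyz m [-0.136  -0.1367 -0.0037]
```

{"api": "arm_command", "payload": {
  "series": [
    {"linear": [-0.035,-0.027,0],"turn": 0},
    {"linear": [-0.035,-0.027,0],"turn": 0},
    {"linear": [-0.035,-0.027,0],"turn": 0},
    {"linear": [-0.035,-0.028,0],"turn": 0},
    {"linear": [-0.035,-0.028,0],"turn": 0},
    {"linear": [0,0,0],"turn": 0},
    {"linear": [0,0,0],"turn": 0}
  ],
  "jaw": 0.95
}}

```text
t: 14.15
ee_pos: [395.3, -79.8, 176.1]
orientation: [3.051, 0.745, 0.003]
ft_force: [1.4, 0.0, -0.1]
width: 85.5
grasp_force: 0.0
```

```bash
python3 - <<'E'
from h import *
f,c=grab('wrist','w4');a=grab('side','d4')[0]
hsv=cv2.cvtColor(f,cv2.COLOR_BGR2HSV)
m=((hsv[...,0]<15)&(hsv[...,1]>150)&(hsv[...,2]>50)).astype(np.uint8); m[:, :150]=0; m[:,345:]=0; m[255:]=0
m=cv2.morphologyEx(m,cv2.MORPH_OPEN,np.ones((3,3)))
cs=cv2.findContours(m,cv2.RETR_EXTERNAL,cv2.CHAIN_APPROX_NONE)[0]; ct=max(cs,key=cv2.contourArea).reshape(-1,2)
for z in (4,28):
    r=cv2.minAreaRect(onplane(c,ct,z)[:,:2].astype(np.float32)); print(z,ct.min(0),ct.max(0),r)
state((430,-63,60))
cv2.imwrite('pics/v7.png',np.hstack([cv2.resize(f,(440,330)),cv2.resize(a[110:240,160:380],(360,330))]))
E
```

```text
4 [232 102] [283 193] ((424.0915832519531, -68.38783264160156), (93.8800048828125, 52.88518524169922), 26.426462173461914)
28 [232 102] [283 193] ((426.29681396484375, -66.99871063232422), (86.7124252319336, 48.84748458862305), 26.426462173461914)
t 14.25 p [397.1 -80.2 176. ] psi -1.092 tilt 0.003 w 85.6 gf 0.0 F [ 0.6 -0.2  0.7] q6 0.86
shift xyz m [ 0.0369 -0.0003  0.1161]
```

View pics/v7.png

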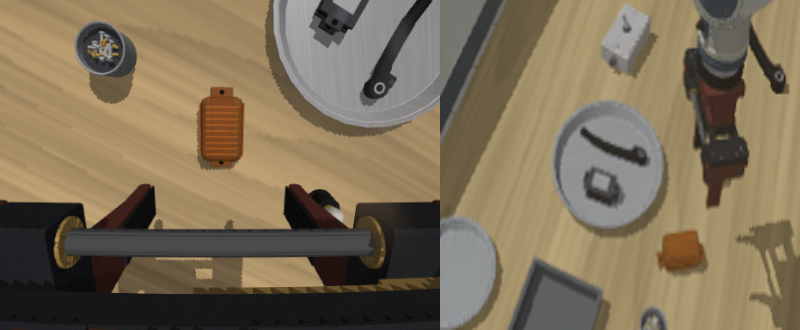

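The pads and lever lie side by side on the dish floor, clear of each other. In the wrist view (800 px composite) the lens is straight ahead at (221,130) and the cup is at (103,48).

```bash
python3 - <<'E'
from h import *
f,c=load('w4'); 
print(onplane(c,[[257,113],[257,190]],28), onplane(c,[[258,102]],4), onplane(c,[[103*512/440-0,48*384/330]],45))
p,_=state((429,-66,60))
E
```

```text
[[455.51630977 -51.04426328  28.        ]
 [390.38213421 -84.92365364  28.        ]] [[465.67100733 -47.06462546   4.        ]] [[444.56624554  74.6600705   45.        ]]
t 14.25 p [397.1 -80.2 176. ] psi -1.092 tilt 0.003 w 85.6 gf 0.0 F [ 0.6 -0.2  0.7] q6 0.86
shift xyz m [0.0346 0.0019 0.1161]
```

{"api": "arm_command", "payload": {
  "series": [
    {"linear": [0.015,0.001,0.03],"turn": 0},
    {"linear": [0.014,0,0.04],"turn": 0},
    {"linear": [0,0,0.035],"turn": 0.018},
    {"linear": [0,0,0.02],"turn": 0},
    {"linear": [0,0,0.015],"turn": 0},
    {"linear": [0,0,0],"turn": 0},
    {"linear": [0,0,0],"turn": 0}
  ]
}}

```text
t: 14.95
ee_pos: [422.5, -67.5, 35.0]
orientation: [-3.059, -0.717, 0.0]
ft_force: [-0.1, 1.1, 0.7]
width: 85.6
grasp_force: 0.0
```

```bash
python3 -c "
from h import *
state((423,-68,24))"
```

```text
t 14.95 p [422.5 -67.5  35. ] psi -1.110 tilt 0.000 w 85.6 gf 0.0 F [-0.1  1.1  0.7] q6 0.92
shift xyz m [0.0002 0.0007 0.011 ]
```

{"api": "arm_command", "payload": {
  "series": [
    {"linear": [0,0,0.007],"turn": 0},
    {"linear": [0,0,0.004],"turn": 0},
    {"linear": [0,0,0],"turn": 0}
  ]
}}

```text
t: 15.25
ee_pos: [421.7, -67.3, 24.2]
orientation: [3.058, 0.717, 0.0]
ft_force: [-0.6, -0.3, -0.1]
width: 85.6
grasp_force: 0.0
```

{"api": "arm_command", "payload": {
  "series": [
    {"linear": [0,0,0],"turn": 0},
    {"linear": [0,0,0],"turn": 0},
    {"linear": [0,0,0],"turn": 0},
    {"linear": [0,0,0],"turn": 0},
    {"linear": [0,0,0],"turn": 0},
    {"linear": [0,0,0],"turn": 0}
  ],
  "jaw": -1
}}

```text
t: 15.85
ee_pos: [421.7, -67.3, 24.3]
orientation: [3.058, 0.718, 0.0]
ft_force: [0.7, -0.3, 1.5]
width: 48.3
grasp_force: 30.0
```

{"api": "arm_command", "payload": {
  "series": [
    {"linear": [0,0,-0.01],"turn": 0},
    {"linear": [0,0,-0.02],"turn": 0},
    {"linear": [0,0,-0.03],"turn": -0.13},
    {"linear": [0,0,-0.03],"turn": -0.13},
    {"linear": [0,0,-0.02],"turn": -0.13},
    {"linear": [0,0,0],"turn": -0.13},
    {"linear": [0,0,0],"turn": -0.14},
    {"linear": [0,0,0],"turn": -0.14},
    {"linear": [0,0,0],"turn": -0.14},
    {"linear": [0,0,0],"turn": -0.14}
  ]
}}

```text
t: 16.85
ee_pos: [421.4, -67.3, 134.8]
orientation: [2.248, 2.194, 0.0]
ft_force: [-0.7, 1.1, -0.7]
width: 47.7
grasp_force: 30.0
```

```bash
python3 - <<'E'
from h import *
state((626,180,60))
f,c=load('s3'); m=(cv2.cvtColor(f,cv2.COLOR_BGR2HSV)[...,1]<70).astype(np.uint8)
M=np.zeros_like(m); M[165:230,280:380]=m[165:230,280:380]
cs=cv2.findContours(M,cv2.RETR_EXTERNAL,cv2.CHAIN_APPROX_NONE)[0]; ct=max(cs,key=cv2.contourArea).reshape(-1,2)
print(ct.min(0),ct.max(0))
r=cv2.minAreaRect(onplane(c,ct,22)[:,:2].astype(np.float32)); print(r, cv2.boxPoints(r).round())
E
```

```text
t 16.85 p [421.4 -67.3 134.8] psi -0.024 tilt 0.000 w 47.7 gf 30.0 F [-0.7  1.1 -0.7] q6 -0.16
shift xyz m [0.2521 0.1986 0.0749]
[287 174] [373 219]
((629.2040405273438, 180.57794189453125), (269.435791015625, 155.86737060546875), 88.31979370117188) [[547.  48.]
 [703.  44.]
 [711. 313.]
 [555. 318.]]
```

{"api": "arm_command", "payload": {
  "series": [
    {"linear": [0.036,0.028,0],"turn": 0},
    {"linear": [0.036,0.028,0],"turn": 0},
    {"linear": [0.036,0.028,0],"turn": 0},
    {"linear": [0.036,0.028,0],"turn": 0},
    {"linear": [0.036,0.029,0],"turn": 0},
    {"linear": [0.036,0.029,0.01],"turn": 0},
    {"linear": [0.036,0.029,0.02],"turn": 0},
    {"linear": [0,0,0.03],"turn": 0},
    {"linear": [0,0,0.015],"turn": 0},
    {"linear": [0,0,0],"turn": 0}
  ]
}}

```text
t: 17.85
ee_pos: [625.2, 177.5, 57.0]
orientation: [-2.252, -2.186, 0.008]
ft_force: [0.2, 0.4, 0.2]
width: 47.8
grasp_force: 30.0
```

```bash
python3 -c "
from h import *
state((626,180,28.5))"
```

```text
t 17.85 p [625.2 177.5  57. ] psi -0.030 tilt 0.006 w 47.8 gf 30.0 F [0.2 0.4 0.2] q6 0.29
shift xyz m [0.0026 0.0009 0.0285]
```

{"api": "arm_command", "payload": {
  "series": [
    {"linear": [0.001,0,0.01],"turn": 0},
    {"linear": [0,0,0.01],"turn": 0},
    {"linear": [0,0,0.005],"turn": 0},
    {"linear": [0,0,0.003],"turn": 0},
    {"linear": [0,0,0],"turn": 0},
    {"linear": [0,0,0],"turn": 0}
  ]
}}

```text
t: 18.45
ee_pos: [628.0, 179.3, 31.6]
orientation: [2.254, 2.188, 0.001]
ft_force: [-0.5, -0.6, -1.3]
width: 47.9
grasp_force: 30.0
```

{"api": "arm_command", "payload": {
  "series": [
    {"linear": [0,0,0],"turn": 0},
    {"linear": [0,0,0],"turn": 0},
    {"linear": [0,0,0],"turn": 0}
  ],
  "jaw": 0.4
}}

```text
t: 18.75
ee_pos: [628.0, 179.5, 31.6]
orientation: [2.254, 2.188, 0.001]
ft_force: [-0.1, -0.6, 0.8]
width: 61.1
grasp_force: 0.0
```

{"api": "arm_command", "payload": {
  "series": [
    {"linear": [0,0,-0.01],"turn": 0},
    {"linear": [0,0,-0.03],"turn": 0},
    {"linear": [0,0,-0.04],"turn": 0},
    {"linear": [0,0,-0.04],"turn": 0},
    {"linear": [0,0,-0.03],"turn": 0}
  ]
}}

```text
t: 19.25
ee_pos: [628.6, 179.6, 184.9]
orientation: [2.253, 2.187, 0.004]
ft_force: [0.6, 0.5, -0.5]
width: 61.5
grasp_force: 0.0
```

```bash
python3 -c "
from h import *
state((400,-228,180))"
```

```text
t 19.25 p [628.6 179.6 184.9] psi -0.030 tilt 0.003 w 61.5 gf 0.0 F [ 0.6  0.5 -0.5] q6 0.29
shift xyz m [-0.4142 -0.2162  0.0039]
```

{"api": "arm_command", "payload": {
  "series": [
    {"linear": [-0.043,-0.02,0],"turn": 0},
    {"linear": [-0.043,-0.02,0],"turn": 0},
    {"linear": [-0.043,-0.02,0],"turn": 0},
    {"linear": [-0.043,-0.02,0],"turn": 0},
    {"linear": [-0.043,-0.02,0],"turn": 0},
    {"linear": [-0.043,-0.02,0],"turn": 0},
    {"linear": [-0.043,-0.02,0],"turn": 0},
    {"linear": [-0.043,-0.02,0],"turn": 0},
    {"linear": [-0.043,-0.02,0],"turn": 0},
    {"linear": [-0.043,-0.02,0],"turn": 0}
  ],
  "jaw": 0.7
}}

```text
t: 20.25
ee_pos: [414.1, -246.1, 182.3]
orientation: [2.253, 2.187, 0.001]
ft_force: [0.8, -0.1, 0.1]
width: 74.7
grasp_force: 0.0
```

{"api": "arm_command", "payload": {
  "series": [
    {"linear": [-0.042,-0.016,0],"turn": 0},
    {"linear": [0,0,0],"turn": 0},
    {"linear": [0,0,0],"turn": 0},
    {"linear": [0,0,0],"turn": 0}
  ]
}}

```text
t: 20.65
ee_pos: [398.0, -285.3, 181.6]
orientation: [2.254, 2.188, 0.0]
ft_force: [-0.5, 0.3, -0.4]
width: 74.5
grasp_force: 0.0
```

```bash
python3 - <<'E'
from h import *
f,c=grab('wrist','w5');a=grab('scene','s5')[0];b=grab('side','d5')[0]
state((400,-228,70))
cv2.imwrite('pics/v8.png',np.vstack([np.hstack([cv2.resize(f,(400,300)),cv2.resize(a[130:240,250:420],(400,300))]),np.hstack([cv2.resize(b[110:300,130:360],(400,300)),np.zeros((300,400,3),np.uint8)])]))
E
```

```text
t 20.80 p [ 398.3 -284.8  181.4] psi -0.028 tilt 0.000 w 74.6 gf 0.0 F [-0.1 -0.5  0.5] q6 -0.62
shift xyz m [5.680e-02 1.000e-04 1.114e-01]
```

View pics/v8.png

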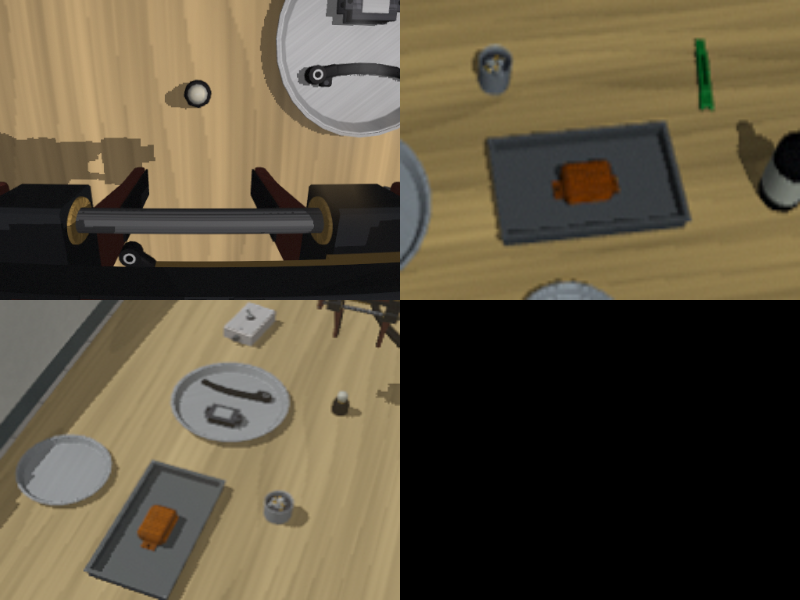

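The lens lies flat mid-tray. The bulb is seen almost from above at about (252,119) in the wrist image, full-scale.

```bash
python3 - <<'E'
from h import *
f,c=load('w5'); hsv=cv2.cvtColor(f,cv2.COLOR_BGR2HSV).astype(int)
m=((hsv[...,2]<60)|(hsv[...,1]<60)).astype(np.uint8); M=np.zeros_like(m); M[95:145,230:280]=m[95:145,230:280]
cs=cv2.findContours(M,cv2.RETR_EXTERNAL,cv2.CHAIN_APPROX_NONE)[0]; ct=max(cs,key=cv2.contourArea).reshape(-1,2)
P=onplane(c,ct,25)[:,:2].astype(np.float32); print(ct.min(0),ct.max(0),cv2.minEnclosingCircle(P),rays(c,[[0,0]])[0])
a=(hsv[...,1]<60)&(hsv[...,2]>90); M=np.zeros_like(m); M[95:145,230:280]=a[95:145,230:280]; ys,xs=np.nonzero(M); print('glass',onplane(c,[[xs.mean(),ys.mean()]],45))
state((400,-228,70))
E
```

```text
[235 103] [269 137] ((396.95361328125, -225.37738037109375), 16.494253158569336) [ 399.95718841 -220.60723215  323.78222831]
glass [[ 398.10924187 -225.1100304    45.        ]]
t 20.80 p [ 398.3 -284.8  181.4] psi -0.028 tilt 0.000 w 74.6 gf 0.0 F [-0.1 -0.5  0.5] q6 -0.62
shift xyz m [5.680e-02 1.000e-04 1.114e-01]
```

{"api": "arm_command", "payload": {
  "series": [
    {"linear": [0.03,-0.001,0.01],"turn": 0},
    {"linear": [0.03,-0.001,0.03],"turn": 0},
    {"linear": [0,0,0.04],"turn": 0},
    {"linear": [0,0,0.035],"turn": 0},
    {"linear": [0,0,0.02],"turn": 0},
    {"linear": [0,0,0.01],"turn": 0},
    {"linear": [0,0,0],"turn": 0},
    {"linear": [0,0,0],"turn": 0}
  ]
}}

```text
t: 21.6
ee_pos: [398.1, -225.9, 36.9]
orientation: [2.253, 2.188, 0.0]
ft_force: [0.4, 0.0, 0.6]
width: 74.6
grasp_force: 0.0
```

```bash
python3 -c "
from h import *
state((397.5,-225,26))"
```

```text
t 21.60 p [ 398.1 -225.9   36.9] psi -0.029 tilt 0.001 w 74.6 gf 0.0 F [0.4 0.  0.6] q6 -0.51
shift xyz m [ 0.0008 -0.0007  0.0109]
```

{"api": "arm_command", "payload": {
  "series": [
    {"linear": [0.001,-0.001,0.007],"turn": 0},
    {"linear": [0,0,0.004],"turn": 0},
    {"linear": [0,0,0],"turn": 0}
  ]
}}

```text
t: 21.9
ee_pos: [396.5, -224.9, 25.3]
orientation: [2.255, 2.188, 0.0]
ft_force: [0.2, 0.2, -0.1]
width: 74.5
grasp_force: 0.0
```

{"api": "arm_command", "payload": {
  "series": [
    {"linear": [0,0,0],"turn": 0},
    {"linear": [0,0,0],"turn": 0},
    {"linear": [0,0,0],"turn": 0},
    {"linear": [0,0,0],"turn": 0},
    {"linear": [0,0,0],"turn": 0},
    {"linear": [0,0,0],"turn": 0}
  ],
  "jaw": -1
}}

```text
t: 22.5
ee_pos: [396.6, -224.9, 25.4]
orientation: [2.255, 2.188, 0.0]
ft_force: [0.4, 0.1, -0.7]
width: 30.6
grasp_force: 30.1
```

{"api": "arm_command", "payload": {
  "series": [
    {"linear": [0,0,-0.01],"turn": 0},
    {"linear": [0,0,-0.02],"turn": 0},
    {"linear": [0,0,-0.03],"turn": 0},
    {"linear": [0,0,-0.04],"turn": 0},
    {"linear": [0,0,-0.02],"turn": 0},
    {"linear": [0,0,0],"turn": 0}
  ]
}}

```text
t: 23.1
ee_pos: [398.2, -225.8, 148.5]
orientation: [2.25, 2.184, 0.002]
ft_force: [0.2, -0.2, 0.6]
width: 30.3
grasp_force: 30.0
```

```bash
python3 -c "
from h import *
state((624,93,80))"
```

```text
t 23.10 p [ 398.2 -225.8  148.5] psi -0.030 tilt 0.006 w 30.3 gf 30.0 F [ 0.2 -0.2  0.6] q6 -0.51
shift xyz m [0.3256 0.2158 0.0687]
```

{"api": "arm_command", "payload": {
  "series": [
    {"linear": [0.036,0.024,0],"turn": 0},
    {"linear": [0.036,0.024,0],"turn": 0},
    {"linear": [0.036,0.024,0],"turn": 0},
    {"linear": [0.036,0.024,0],"turn": 0},
    {"linear": [0.036,0.024,0],"turn": 0},
    {"linear": [0.036,0.024,0],"turn": 0},
    {"linear": [0.036,0.024,0],"turn": 0},
    {"linear": [0.036,0.024,0],"turn": 0},
    {"linear": [0.036,0.024,0],"turn": 0},
    {"linear": [0,0,0.01],"turn": 0}
  ]
}}

```text
t: 24.1
ee_pos: [625.5, 96.6, 135.5]
orientation: [2.249, 2.19, 0.006]
ft_force: [-0.1, 0.0, -1.0]
width: 30.5
grasp_force: 30.0
```

{"api": "arm_command", "payload": {
  "series": [
    {"linear": [0,0,0.03],"turn": 0},
    {"linear": [0,0,0.03],"turn": 0},
    {"linear": [0,0,0.015],"turn": 0},
    {"linear": [0,0,0],"turn": 0},
    {"linear": [0,0,0],"turn": 0}
  ]
}}

```text
t: 24.6
ee_pos: [622.1, 92.1, 60.4]
orientation: [-2.255, -2.187, 0.001]
ft_force: [-0.3, 0.5, 0.1]
width: 30.3
grasp_force: 30.0
```

```bash
python3 -c "
from h import *
state((623.5,92,30))"
```

```text
t 24.60 p [622.1  92.1  60.4] psi -0.030 tilt 0.001 w 30.3 gf 30.0 F [-0.3  0.5  0.1] q6 0.16
shift xyz m [-0.0001  0.0014  0.0304]
```

{"api": "arm_command", "payload": {
  "series": [
    {"linear": [0,0.001,0.012],"turn": 0},
    {"linear": [0,0,0.01],"turn": 0},
    {"linear": [0,0,0.006],"turn": 0},
    {"linear": [0,0,0.002],"turn": 0},
    {"linear": [0,0,0],"turn": 0},
    {"linear": [0,0,0],"turn": 0}
  ]
}}

```text
t: 25.2
ee_pos: [623.4, 92.5, 30.5]
orientation: [2.254, 2.188, 0.0]
ft_force: [0.6, 0.2, 1.1]
width: 30.6
grasp_force: 30.0
```

```bash
python3 -c "
from h import *
state((623.5,92,29.7))"
```

```text
t 25.20 p [623.4  92.5  30.5] psi -0.030 tilt 0.000 w 30.6 gf 30.0 F [0.6 0.2 1.1] q6 0.16
shift xyz m [-0.0005  0.0001  0.0008]
```

{"api": "arm_command", "payload": {
  "series": [
    {"linear": [0,0,0],"turn": 0},
    {"linear": [0,0,0],"turn": 0},
    {"linear": [0,0,0],"turn": 0}
  ],
  "jaw": 0.15
}}

```text
t: 25.5
ee_pos: [623.4, 92.5, 30.6]
orientation: [2.254, 2.188, 0.001]
ft_force: [-0.1, -0.6, -0.0]
width: 49.3
grasp_force: 0.0
```

{"api": "arm_command", "payload": {
  "series": [
    {"linear": [0,0,-0.01],"turn": 0},
    {"linear": [0,0,-0.03],"turn": 0},
    {"linear": [0,0,-0.04],"turn": 0},
    {"linear": [0,0,-0.04],"turn": 0},
    {"linear": [0,0,-0.03],"turn": 0},
    {"linear": [-0.017,-0.045,0],"turn": 0},
    {"linear": [-0.017,-0.045,0],"turn": 0},
    {"linear": [-0.017,-0.045,0],"turn": 0},
    {"linear": [-0.017,-0.045,0],"turn": 0},
    {"linear": [0,0,0],"turn": 0}
  ]
}}

```text
t: 26.5
ee_pos: [434.3, 28.7, 180.0]
orientation: [-2.253, -2.184, 0.007]
ft_force: [0.3, -0.6, 1.6]
width: 50.1
grasp_force: 0.0
```

{"api": "arm_command", "payload": {
  "series": [
    {"linear": [0,0,0],"turn": 0},
    {"linear": [0,0,0],"turn": 0}
  ],
  "jaw": 1
}}

```text
t: 26.7
ee_pos: [443.1, 30.1, 181.3]
orientation: [2.253, 2.187, 0.003]
ft_force: [0.3, -0.2, 0.1]
width: 63.0
grasp_force: 0.0
```

```bash
python3 - <<'E'
from h import *
f,c=grab('wrist','w6');a=grab('scene','s6')[0];b=grab('side','d6')[0]
p,_=state((443,76,70)); print(proj(c,[[443,76,45]]))
cv2.imwrite('pics/v9.png',np.vstack([np.hstack([cv2.resize(f,(400,300)),cv2.resize(a[130:240,250:420],(400,300))]),np.hstack([cv2.resize(b[110:300,130:360],(400,300)),np.zeros((300,400,3),np.uint8)])]))
E
```

```text
t 26.85 p [442.6  30.2 180.5] psi -0.030 tilt 0.001 w 74.8 gf 0.0 F [ 0.1 -0.4  0.2] q6 0.07
shift xyz m [ 0.0458 -0.0011  0.1105]
[[253.10782047 135.97894082]]
```

View pics/v9.png

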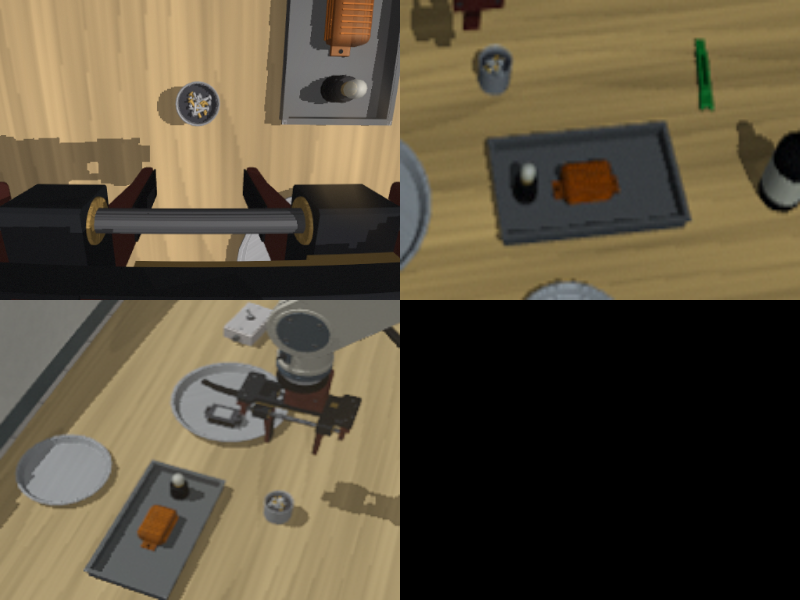

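The bulb stands upright in the tray beside the lens. The cup rim is at (252,132) in the wrist image, full-scale.

```bash
python3 - <<'E'
from h import *
f,c=load('w6'); hsv=cv2.cvtColor(f,cv2.COLOR_BGR2HSV).astype(int)
m=(hsv[...,1]<70).astype(np.uint8); M=np.zeros_like(m); M[95:172,215:290]=m[95:172,215:290]
cs=cv2.findContours(M,cv2.RETR_EXTERNAL,cv2.CHAIN_APPROX_NONE)[0]; ct=max(cs,key=cv2.contourArea).reshape(-1,2)
P=onplane(c,ct,43)[:,:2].astype(np.float32); print(ct.min(0),ct.max(0),cv2.minEnclosingCircle(P),cv2.fitEllipse(P))
E
```

```text
[224 104] [281 161] ((442.67431640625, 78.58370971679688), 26.00379180908203) ((442.6684265136719, 78.63093566894531), (50.80183029174805, 51.24418258666992), 104.69779205322266)
```

{"api": "arm_command", "payload": {
  "series": [
    {"linear": [0.024,-0.001,0.01],"turn": 0},
    {"linear": [0.024,0,0.02],"turn": 0},
    {"linear": [0,0,0.03],"turn": 0},
    {"linear": [0,0,0.03],"turn": 0},
    {"linear": [0,0,0],"turn": 0},
    {"linear": [0,0,0],"turn": 0}
  ]
}}

```text
t: 27.45
ee_pos: [441.8, 78.0, 90.2]
orientation: [-2.254, -2.187, 0.002]
ft_force: [0.1, -0.7, 0.7]
width: 87.8
grasp_force: 0.0
```

```bash
python3 -c "
from h import *
state((442.7,78.6,26))"
```

```text
t 27.45 p [441.8  78.   90.2] psi -0.030 tilt 0.002 w 87.8 gf 0.0 F [ 0.1 -0.7  0.7] q6 0.18
shift xyz m [0.0006 0.0009 0.0642]
```

{"api": "arm_command", "payload": {
  "series": [
    {"linear": [0,0.001,0.02],"turn": 0},
    {"linear": [0,0,0.02],"turn": 0},
    {"linear": [0,0,0.015],"turn": 0},
    {"linear": [0,0,0.009],"turn": 0},
    {"linear": [0,0,0],"turn": 0},
    {"linear": [0,0,0],"turn": 0}
  ]
}}

```text
t: 28.05
ee_pos: [443.4, 77.9, 27.2]
orientation: [2.254, 2.187, 0.002]
ft_force: [-0.7, 0.2, 0.2]
width: 87.8
grasp_force: 0.0
```

{"api": "arm_command", "payload": {
  "series": [
    {"linear": [0,0,0],"turn": 0},
    {"linear": [0,0,0],"turn": 0},
    {"linear": [0,0,0],"turn": 0},
    {"linear": [0,0,0],"turn": 0},
    {"linear": [0,0,0],"turn": 0},
    {"linear": [0,0,0],"turn": 0}
  ],
  "jaw": -1
}}

```text
t: 28.65
ee_pos: [442.7, 77.9, 26.4]
orientation: [-2.255, -2.188, -0.0]
ft_force: [-0.7, -0.7, 3.1]
width: 49.8
grasp_force: 30.0
```

{"api": "arm_command", "payload": {
  "series": [
    {"linear": [0,0,-0.01],"turn": 0},
    {"linear": [0,0,-0.02],"turn": 0},
    {"linear": [0,0,-0.03],"turn": 0},
    {"linear": [0,0,-0.04],"turn": 0},
    {"linear": [0,0,-0.02],"turn": 0},
    {"linear": [0,0,0],"turn": 0}
  ]
}}

```text
t: 29.25
ee_pos: [444.4, 78.1, 149.2]
orientation: [2.252, 2.185, 0.008]
ft_force: [0.4, -0.3, -1.0]
width: 49.3
grasp_force: 30.0
```

```bash
python3 - <<'E'
from h import *
state((629,268,80))
# check lens and tray far end in scene s6
f,c=load('s6'); hsv=cv2.cvtColor(f,cv2.COLOR_BGR2HSV)
m=((hsv[...,0]<15)&(hsv[...,1]>150)&(hsv[...,2]>50)).astype(np.uint8); M=np.zeros_like(m); M[180:220,305:350]=m[180:220,305:350]
ys,xs=np.nonzero(M); P=onplane(c,np.c_[xs,ys],22); print('lens ext',P.min(0),P.max(0))
print('inside far wall px->', proj(c,[[629,306,4],[629,268,4],[620,268,49]]))
E
```

```text
t 29.25 p [444.4  78.1 149.2] psi -0.030 tilt 0.006 w 49.3 gf 30.0 F [ 0.4 -0.3 -1. ] q6 0.18
shift xyz m [0.1952 0.1784 0.0705]
lens ext [601.81697405 128.86588043  22.        ] [659.52790836 222.62734817  22.        ]
inside far wall px-> [[363.9419459  194.60362608]
 [353.19079147 195.82220446]
 [355.30638951 186.47011463]]
```

{"api": "arm_command", "payload": {
  "series": [
    {"linear": [0.024,0.022,0],"turn": 0},
    {"linear": [0.024,0.022,0],"turn": 0},
    {"linear": [0.024,0.023,0],"turn": 0},
    {"linear": [0.024,0.023,0],"turn": 0},
    {"linear": [0.024,0.023,0],"turn": 0},
    {"linear": [0.024,0.022,0],"turn": 0},
    {"linear": [0.024,0.022,0],"turn": 0},
    {"linear": [0.024,0.022,0],"turn": 0},
    {"linear": [0,0,0.01],"turn": 0},
    {"linear": [0,0,0.03],"turn": 0}
  ]
}}

```text
t: 30.25
ee_pos: [628.6, 265.4, 106.5]
orientation: [2.253, 2.188, 0.005]
ft_force: [0.0, -1.4, -1.1]
width: 49.7
grasp_force: 30.0
```

{"api": "arm_command", "payload": {
  "series": [
    {"linear": [0,0,0.03],"turn": 0},
    {"linear": [0,0,0.015],"turn": 0},
    {"linear": [0,0,0],"turn": 0},
    {"linear": [0,0,0],"turn": 0}
  ]
}}

```text
t: 30.65
ee_pos: [627.2, 264.1, 61.2]
orientation: [-2.255, -2.187, 0.001]
ft_force: [-0.7, -0.8, -0.7]
width: 49.6
grasp_force: 30.0
```

```bash
python3 -c "
from h import *
state((629,266,31))"
```

```text
t 30.65 p [627.2 264.1  61.2] psi -0.030 tilt 0.001 w 49.6 gf 30.0 F [-0.7 -0.8 -0.7] q6 0.41
shift xyz m [0.0019 0.0017 0.0302]
```

{"api": "arm_command", "payload": {
  "series": [
    {"linear": [0.002,0.001,0.012],"turn": 0},
    {"linear": [0,0,0.01],"turn": 0},
    {"linear": [0,0,0.005],"turn": 0},
    {"linear": [0,0,0.002],"turn": 0},
    {"linear": [0,0,0],"turn": 0},
    {"linear": [0,0,0],"turn": 0}
  ]
}}

```text
t: 31.25
ee_pos: [628.6, 266.4, 32.6]
orientation: [2.254, 2.188, 0.001]
ft_force: [-1.2, -0.2, -1.3]
width: 49.7
grasp_force: 30.0
```

```bash
python3 -c "
from h import *
state((629,266,30.7))"
```

```text
t 31.25 p [628.6 266.4  32.6] psi -0.030 tilt 0.000 w 49.7 gf 30.0 F [-1.2 -0.2 -1.3] q6 0.41
shift xyz m [-0.0004  0.0004  0.0019]
```

{"api": "arm_command", "payload": {
  "series": [
    {"linear": [0,0,0.0015],"turn": 0},
    {"linear": [0,0,0],"turn": 0},
    {"linear": [0,0,0],"turn": 0}
  ]
}}

```text
t: 31.55
ee_pos: [628.5, 266.4, 31.0]
orientation: [2.254, 2.188, 0.0]
ft_force: [-0.1, 1.1, -1.7]
width: 49.6
grasp_force: 30.0
```

{"api": "arm_command", "payload": {
  "series": [
    {"linear": [0,0,0],"turn": 0},
    {"linear": [0,0,0],"turn": 0},
    {"linear": [0,0,0],"turn": 0}
  ],
  "jaw": 0.5
}}

```text
t: 31.85
ee_pos: [628.6, 266.4, 31.0]
orientation: [2.254, 2.188, 0.001]
ft_force: [0.5, -0.0, 0.0]
width: 65.3
grasp_force: 0.0
```

{"api": "arm_command", "payload": {
  "series": [
    {"linear": [0,0,-0.01],"turn": 0},
    {"linear": [0,0,-0.03],"turn": 0},
    {"linear": [0,0,-0.04],"turn": 0},
    {"linear": [0,0,-0.04],"turn": 0},
    {"linear": [0,0,-0.03],"turn": 0},
    {"linear": [-0.01,-0.045,0],"turn": 0},
    {"linear": [-0.01,-0.045,0],"turn": 0},
    {"linear": [-0.01,-0.045,0],"turn": 0},
    {"linear": [0,0,0],"turn": 0},
    {"linear": [0,0,0],"turn": 0}
  ]
}}

```text
t: 32.85
ee_pos: [492.4, 240.6, 182.0]
orientation: [2.254, 2.188, 0.002]
ft_force: [1.3, 0.6, -0.1]
width: 65.6
grasp_force: 0.0
```

```bash
python3 - <<'E'
from h import *
state()
a=grab('scene','s7')[0];b=grab('side','d7')[0]
cv2.imwrite('pics/v10.png',np.vstack([cv2.resize(a[100:260,110:450],(638,300),interpolation=cv2.INTER_CUBIC),cv2.resize(b[110:350,90:430],(425,300),interpolation=cv2.INTER_CUBIC) if 0 else np.hstack([cv2.resize(b[110:350,90:430],(425,300),interpolation=cv2.INTER_CUBIC),np.zeros((300,213,3),np.uint8)])]))
E
```

```text
t 32.85 p [492.4 240.6 182. ] psi -0.029 tilt 0.002 w 65.6 gf 0.0 F [ 1.3  0.6 -0.1] q6 0.46
```

View pics/v10.png

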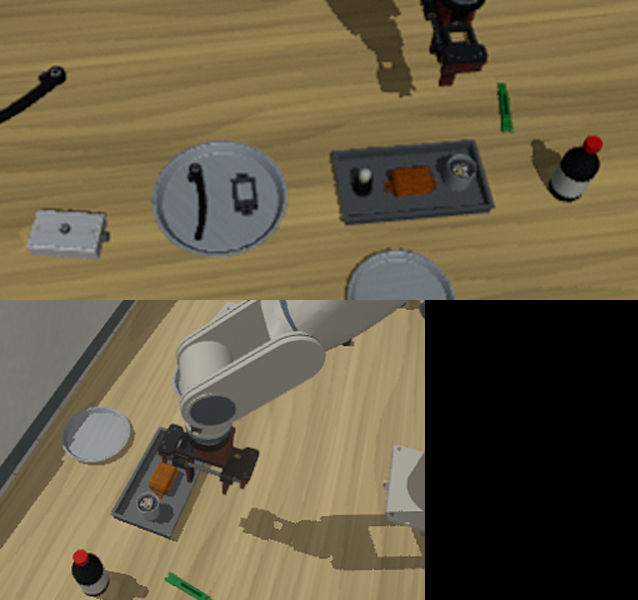

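The final view shows the lever and pads flat and apart in dish A, and the bulb, lens and cup upright and side by side in the tray. The tyre lever, switch and oil haven't moved. Handing in.

```bash
python3 -c "
from h import *
print(ctrl.close_job())"
```

```text
the job is handed in; nothing more can be done
None
```

All five parts are set down in place and the job is handed in at about 33 s of the 128 s: lens, bulb and cup in the grey tray, lever and pads in the 242 mm dish. The last pictures show nothing out of place; the hand-in call gave no verdict.

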